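# Close and seal the gel caster

### The job

Get the white gel caster on the bench ready for pouring: first swing its blue keeper bar shut across the open front until it clicks into its detent. Then stand the yellow spacer fully down on the caster floor in the gap at the one end of the green gel tray that is wide enough for it, and with the spacer push the tray along until it sits flush against the orange gasket at the other end. Finish while still gripping the spacer and holding the tray pressed firmly on the gasket; leave the bar shut and the other things on the bench where they are.

Things in the scene. Friction and masses are not known exactly. Their poses are not given: they have to be found in the camera images.
- caster: White gel caster, fixed. Floor plate 120 (x) x 215 (y) x 8 mm; origin at the centre of its underside, so its floor is 8 mm up. The tray bay runs along y: white back rail at x = +41 mm (28 mm over the bench); open front at -x (the shut bar's inner face lies at x = -43 mm). One fixed stop at each end, centred at x = 0, y = +76 and y = -76 mm, 28 mm over the bench; which is at which end varies.
- keeper (a joint): Angle of the blue keeper bar about its vertical hinge, rad: 0 = shut (along the caster's y across its front, at its end stop), positive = open towards the robot, up to 1.15. It stays where left (0.04 N m). A spring detent: from 0.08 rad it gets stiffer (about 5 N at the knob), crest at 0.04 rad, then it snaps to 0 and is kept.
- keeper_hinge (a point): Hinge axis of the keeper bar, on the bar's top face, 28 mm above the bench, at caster x = -50, y = -96 mm. The bar reaches 188 mm from here (towards the caster's +y when shut), is 14 mm wide and lies 16 to 28 mm above the bench.
- keeper_knob (a point): Top centre of the red upright round knob on the keeper bar, 100 mm from the hinge along the bar: a 14 mm diameter post that stands 35 mm above the bar, its top 63 mm above the bench. It can be pinched from above (it may turn between the fingers) or pushed.
- gasket: The thick end stop: grey block 76 (x) x 46 (y) x 20 mm high with an orange gasket on each of its two y faces, fixed on the caster floor; origin at the centre of its underside, axes as the caster's. The tray must end flush against its orange face. The gap here is only 4 to 12 mm at the start.
- endplate: The thin end stop: grey plate 76 (x) x 8 (y) x 20 mm high, fixed on the caster floor at the other end; origin at the centre of its underside, axes as the caster's. The gap between it and the tray is 23 to 31 mm at the start, wide enough for the spacer.
- tray: Loose green gel tray, an open shallow box 76 (x) x 90 (y) x 18 mm high with 5 mm walls, about 0.12 kg, lying on the caster floor between the two stops, axes about as the caster's; origin at the centre of its underside. It slides along the caster's y.
- spacer: Loose yellow plastic spacer block standing upright on the bench: 50 (x) x 18 (y, the thickness) x 60 mm high, about 0.08 kg; origin at the centre of its underside. It goes in with its 18 mm thickness along the caster's y; grip it near the top across its thickness so that the fingers stay above the stops (28 mm above the bench).
- tipbox: Bystander: blue pipette-tip box with white lid, 85 x 120 x 63 mm, origin under its centre. Leave it.
- bottle: Bystander: amber reagent bottle, 60 mm diameter, 130 mm high, origin under its centre. Leave it.
- tuberack: Bystander: orange tube rack, 60 x 160 x 43 mm, origin under its centre. Leave it.
- comb: Bystander: white gel comb lying flat, 33 x 90 x 6 mm, origin under its back strip. Leave it.
- beaker: Bystander: clear plastic beaker, 64 mm diameter, 80 mm high, origin under its centre. Leave it.
- jarlid: Bystander: grey jar lid, 52 mm diameter, 14 mm high, origin under its centre. Leave it.
Mind the look-alikes: they are no part of the job. Of the things that look like the spacer, take the one that is farthest to the robot's right at the start.

How it is judged (in metres and radians):
On the way, in this order (a step that is already met when the one before it is completed fails the run):
1. the keeper bar is shut in its detent while the spacer is not yet in the caster (value of joint keeper below 0.03 rad and horizontal distance between spacer and caster above 0.11 m), for 0.2 s.
2. the spacer stands on the caster floor in the wide gap, between the tray and the thin end stop (z of spacer in the frame of caster between 0.004 and 0.012 m and x of spacer in the frame of caster between -0.022 and 0.022 m and horizontal distance between spacer and endplate below 0.045 m and horizontal distance between spacer and gasket above 0.105 m and angle between spacer's own z axis and vertical below 0.12 rad), for 0.1 s.
At the end, for the whole second after the job is handed in: Keeper under 0.03 rad; spacer upright on the caster floor (4 mm) between tray and thin stop, gripped; tray flat, flush with the gasket (2.5 mm, 0.04 rad) and pressed on it with over 2 N by the spacer, the robot not touching the tray (all of step 2 and value of joint keeper below 0.03 rad and horizontal distance between tray and gasket below 0.0705 m and angle between the y axis of tray and the y axis of caster, either way round below 0.04 rad and z of tray in the frame of caster below 0.011 m and contact force between tray and gasket above 2 N and contact force between spacer and tray above 2 N and contact force between the fingers and spacer above 2 N and contact force between the arm and tray below 0.5 N and linear speed of tray below 0.01 m/s); the arm keeps its last pose, push and grip.
It fails at once if a bystander (tipbox, bottle, tuberack, comb, beaker, jarlid) is moved more than 30 mm (distance of any of tipbox, bottle, tuberack, comb, beaker, jarlid from where it was at the start of the episode above 0.03 m).
It also fails if it takes over 58 s, if anything falls off the work surface, if the arm or the gripper's body presses on something with over 40 N, if the wrist force passes 120 N, or if a joint passes its speed limit or range.

### The arm

A 7-joint arm with a two-finger parallel gripper is mounted at the origin on the work surface. World frame = base frame: x ahead of the robot, y to its left, z up, the work surface at z = 0. Lengths are in mm, angles in rad, forces in N, time in s.
With the tool pointing down it reaches from about 350 to 900 mm from the base axis. Payload 7.2 kg.
Tool frame: the origin (TCP) lies on the mounting face of the last link; the fingertips stand 173 mm ahead of it and the grasp point (between the pads) lies 155 mm ahead of it (bot.grasp_offset is the distance from the TCP to the grasp point, in mm); z points along the fingers, y is the line along which they close (so a half turn about z gives the same grasp; the last joint's range is limited). The gripper opens to 85 mm and grips with 20 to 120 N. Pads are 22 mm wide; open, the fingers measure 114 mm over their backs; the gripper's body (76 mm by 85 mm) begins 54 mm behind the grasp point. The pads swing forward as they close: fully open they stand 13 mm farther back than shut.
Start: joints at [1.142, 0.411, -0.013, 1.596, 0.006, 1.134, -0.082], TCP at [220.626, -584.762, 404.697] pointing down, gripper open.
Joint ranges: [-2.95, 2.95], [-0.29, 1.99], [-1.47, 1.44], [0.14, 2.54], [-1.03, 4.17], [0.13, 1.85], [-2.86, 2.86]. Speed limits (rad/s): [2.39, 2.39, 3.01, 3.01, 3.14, 3.14, 3.14].

### API

Orientations are given as [roll, pitch, yaw] about the fixed x, y, z axes, in that order (R = Rz(yaw) Ry(pitch) Rx(roll)).
In Python, from bench import bot, get_image, calibration, finder gives the robot as it stands.
- The arm moves only by the tool play_rows, never from a script. Its argument "deltas" is text: rows parted by semicolons, each of 5 numbers parted by spaces: the shift along the tool's x, y, z each as a share of 3 cm, from -1 to 1, then the turn about the tool's z as a share of 0.15 rad, from -1 to 1, then the opening, from 0 (shut) to 1 (fully open). In form: dx dy dz roll jaw; .... A call has 1 to 12 rows; each row shifts and turns the commanded pose from where the row before left it, along the tool's axes as they then stand; what a row does not reach is not made up. A row lasts 1/8 s, in which the tool goes at most 62.5 mm and 10.7 degrees, less where a joint would pass 70% of its speed; a pose out of reach is approached as far as the arm can. A call with a number of a shift or a turn outside -1 to 1 is refused whole. A call with a gripper value outside its range is refused whole. The fingers move at their own pace and stop on an object; the grip force is fixed at half the most. Time passes only in rows, so rows that do not move let the fingers close. It gives the time, the measured TCP pose, the force, the opening and the grip force at its end, in the units of the state.
- bot.get_obs(): the state, without advancing time (a new reading comes with each control period).
- get_image(name): name is "scene" or "top" or "wrist"; returns (picture, depth): 420x560x3 uint8, blue, green, red; 420x560 float32, mm along the optical axis (not along the pixel's ray), 0 where there is no reading.
- calibration(name): a dict with "fx", "fy", "cx", "cy" (pixels), "R" (3x3) and "t" (3): a world point X has camera coordinates R X + t; the wrist camera has in their place "hand_eye" (4x4, takes a point from camera to tool coordinates, whose origin is the TCP and whose axes are the flange's). Camera axes: x right, y down, z forward; pixel columns grow to the right and rows downward; lengths in mm; the calibration is good to about 2 mm. A picture is of the moment at which its call begins: read the wrist's pose just before it. calibration takes no time and is no camera call.
- bot.job_done(): hands the job in; it is judged then, once.
Trained networks look in the newest picture that a camera, given by its name, has taken for a name from the list of things; names that differ only in an ending like _2 or _b are one class to them, and where a whole thing is asked for, a point or a joint stands for the part that bears it (a point fixed in the world has none). Each returns a list of dicts, best first, with "confidence" (0 to 1); they miss things now and then, are a little off and sometimes report something else, mostly with a low value. They report only what shows in the picture. A call takes as long as a camera call. They do not tell look-alikes from the thing itself.
- finder.boxes_of(camera, name): "point" ([x, y, z] in mm, in world coordinates, good to about 4 mm: the middle of the surface that is visible of it).
- finder.place_of(camera, name): "point" ([x, y, z] in mm, in world coordinates, good to about 4 mm: a listed point, or the origin of a listed thing).
The state is a dict: "time": time; "q": joint angles; "qd": joint speeds; "joint_efforts": joint torques, N m; "tool_pos": TCP position; "tool_rot": TCP orientation; "ft_force": force on the tool from outside, world axes, zero at the start; "wrist_torque": the same for the moment, N m; "opening": finger opening in mm; "gripper_force": force on a finger pad.
Only numpy, scipy, OpenCV 4.12 (cv2) and the standard library are available. Lean on these libraries where they do the work, as an engineer would, in place of code of your own. Each camera call takes 0.05 s, during which the arm holds its last target. There are 200 camera calls.

## Working session

There is one attempt and no reset: what is moved stays moved. The work goes in short steps, Python scripts to look and compute and a tool call to move; the robot and the scene stay as the last step left them, time stands still between calls to the robot, and variables do not carry over. Pictures are saved under pics/ and viewed, at most 10 in all, crops included, and the job is handed in when it is done.

Besides the shell and the picture viewer there is one more tool, called in YAML: its name, and indented under it one key for each argument. play_rows: Moves the arm, as the interface text tells. Its arguments: {"type":"object","properties":{"deltas":{"type":"string"}},"required":["deltas"]}

```bash
mkdir -p pics; ls
python3 - <<'E'
from bench import bot,get_image,calibration,finder
import cv2
o=bot.get_obs();print(o['time'],o['tool_pos'],o['tool_rot'],o['opening'],bot.grasp_offset)
for c in ("scene","top"):
    im,d=get_image(c);cv2.imwrite(f'pics/{c}0.png',im)
    for n in ("caster","keeper_hinge","keeper_knob","gasket","endplate","tray","spacer","tipbox","bottle","tuberack","comb","beaker","jarlid"):
        print(c,n,[([round(float(v)) for v in r['point']],round(float(r['confidence']),2)) for r in finder.place_of(c,n)[:5]])
print(bot.get_obs()['time'])
E
```

```text
pics
0.0 [ 220.55863291 -584.56051931  403.84657914] [-3.13998002e+00  9.96416589e-05  3.60824261e-01] 85.45779507305708 154.70000000000002
scene caster []
scene keeper_hinge [([540, -165, 27], 0.51)]
scene keeper_knob [([463, -108, 59], 0.62)]
scene gasket [([591, -140, 7], 0.61)]
scene endplate [([582, 10, 11], 0.53)]
scene tray [([585, -69, 7], 0.96)]
scene spacer [([528, 344, 2], 0.86), ([723, 382, 0], 0.52), ([499, 264, -2], 0.51), ([330, 388, 1], 0.51)]
scene tipbox [([606, -401, -1], 0.87)]
scene bottle [([716, 270, -1], 0.89)]
scene tuberack [([793, 16, -4], 0.69)]
scene comb [([619, 439, -1], 0.46)]
scene beaker [([740, -260, 2], 0.92)]
scene jarlid [([456, 402, 1], 0.45)]
top caster [([586, -66, -3], 0.84)]
top keeper_hinge [([544, -167, 30], 0.56)]
top keeper_knob [([458, -113, 64], 0.84)]
top gasket [([586, -142, 7], 0.73)]
top endplate [([580, 13, 8], 0.69)]
top tray [([587, -66, 12], 0.82)]
top spacer [([331, 391, 2], 0.85), ([529, 347, 3], 0.69), ([497, 260, -1], 0.66), ([726, 386, 6], 0.58)]
top tipbox [([606, -396, -1], 0.94)]
top bottle [([713, 265, -4], 0.65)]
top tuberack [([792, 17, -4], 0.98)]
top comb [([618, 435, 0], 0.83)]
top beaker [([743, -259, -4], 0.62), ([713, 267, -3], 0.48), ([603, -397, -2], 0.35)]
top jarlid [([456, 408, 0], 0.61)]
1.4
```

View pics/top0.png

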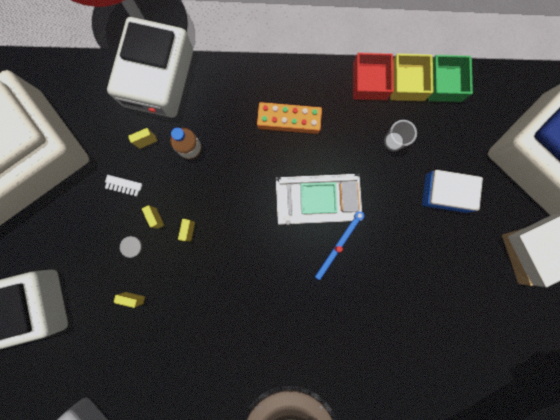

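View pics/scene0.png

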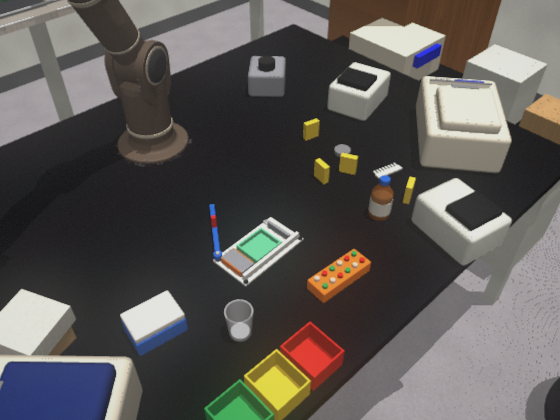

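The top picture shows four yellow look-alikes at pixels (142,138), (152,217), (186,230) and (128,300). The one farthest to the robot's right (smallest y) is (186,230), which is about (497,260) mm. The caster is at (318,198) and the red knob at (339,248).

```bash
cat > h.py <<'E'
from bench import bot,get_image,calibration,finder
import numpy as np,cv2
from scipy.spatial.transform import Rotation as Ro
def go(x,y,z,yaw=None):
    """units from the measured pose to a TCP target (turn applied after the shift)"""
    o=bot.get_obs();R=Ro.from_euler('xyz',o['tool_rot']).as_matrix()
    d=R.T@(np.array([x,y,z])-o['tool_pos'])/30
    t=0 if yaw is None else -(yaw-o['tool_rot'][2])/0.15
    print('t',round(o['time'],2),'pos',o['tool_pos'].round(1),'yaw',o['tool_rot'][2].round(3),'units',d.round(2),'turn',round(t,2))
def cloud(cam):
    """picture, world point per pixel"""
    o=bot.get_obs();im,d=get_image(cam);c=calibration(cam)
    v,u=np.indices(d.shape);P=np.stack([(u-c['cx'])/c['fx']*d,(v-c['cy'])/c['fy']*d,d],-1)
    if 'R' in c: W=(P-c['t'])@np.array(c['R'])
    else:
        H=np.array(c['hand_eye']);W=(P@H[:3,:3].T+H[:3,3])@Ro.from_euler('xyz',o['tool_rot']).as_matrix().T+o['tool_pos']
    W[d<=0]=np.nan
    return im,W
def hue(im,lo,hi,s=90,v=50):
    return cv2.inRange(cv2.cvtColor(im,cv2.COLOR_BGR2HSV),(lo,s,v),(hi,255,255))>0
E
python3 - <<'E'
from h import *
print(calibration('wrist'))
# wide target: camera over caster
go(480,-90,420,-0.6)
im,W=cloud('top')
k=hue(im,40,80)&(np.abs(W[...,0]-586)<60)&(np.abs(W[...,1]+66)<60)
print('tray',k.sum(),np.nanmean(W[k],0))
E
```

```text
{'fx': 364.6173523297866, 'fy': 364.6173523297866, 'cx': 278.5993081606423, 'cy': 211.27829001315803, 'hand_eye': array([[ 1.48258164e-03, -9.59558248e-01, -2.81506254e-01,
         7.11241205e+01],
       [ 9.99998806e-01,  1.29971508e-03,  8.36313734e-04,
         4.96672150e-01],
       [-4.36613818e-04, -2.81507158e-01,  9.59559029e-01,
         3.07841557e+01],
       [ 0.00000000e+00,  0.00000000e+00,  0.00000000e+00,
         1.00000000e+00]])}
t 1.4 pos [ 220.6 -584.8  404.7] yaw 0.361 units [ 13.91 -12.38  -0.51] turn 6.41
tray 0 [nan nan nan]<stdin>:7: RuntimeWarning: Mean of empty slice
```

play_rows:
  deltas: "1 -1 0 0 1;1 -1 0 0 1;1 -1 0 0 1;1 -1 0 0 1;1 -1 0 0 1;1 -1 0 0 1;1 -1 0 0 1;1 -1 0 0 1;1 -1 0 0 1;1 -1 0 0 1;1 -1 0 0 1;1 -0.4 0 0 1"

```text
time: 2.95
tool_pos: [437.0, -135.8, 405.1]
tool_rot: [3.141, -0.0, 0.362]
ft_force: [0.1, -0.5, 0.2]
opening: 85.4
gripper_force: 0.0
```

play_rows:
  deltas: "0.9 0 0 0.4 1;0 0 0 1 1;0 0 0 1 1;0 0 0 1 1;0 0 0 1 1;0 0 0 1 1;0 0 0 1 1;0 0 0 0 1;0 0 0 0 1"

```text
time: 4.08
tool_pos: [462.0, -128.1, 404.8]
tool_rot: [3.142, -0.0, -0.596]
ft_force: [0.7, 0.7, 0.3]
opening: 85.0
gripper_force: 0.0
```

Run:
```python
from h import *
go(480,-90,420,-0.6)
im,W=cloud('wrist');cv2.imwrite('pics/w1.png',im);np.save('W1',W)
for n in ("caster","keeper_hinge","keeper_knob","gasket","endplate","tray"):
    print(n,[([round(float(v),1) for v in r['point']],round(float(r['confidence']),2)) for r in finder.place_of('wrist',n)[:3]])
```

```text
t 4.08 pos [ 462.  -128.1  404.8] yaw -0.596 units [-0.22 -1.39 -0.51] turn 0.03
caster []
keeper_hinge [([543.4, -165.4, 27.0], 0.6)]
keeper_knob [([458.6, -110.1, 64.7], 0.69)]
gasket [([594.1, -139.4, 8.3], 0.79), ([455.5, -110.5, 63.0], 0.65)]
endplate [([579.2, 10.3, 7.8], 0.91)]
tray [([587.4, -62.7, 7.2], 0.64)]
```

View pics/w1.png

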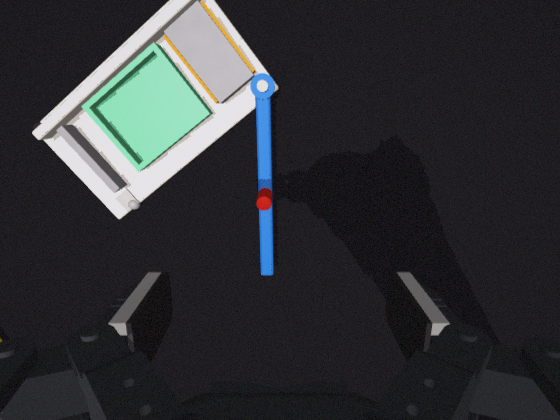

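The wrist view shows the caster at upper left: the tray at (148,108), the thin stop at (93,158) and the gasket block at (210,50). The bar runs from the hinge (262,87) to (267,275), with the knob top at (264,202).

Run:
```python
from h import *
im=cv2.imread('pics/w1.png');W=np.load('W1.npy');z=W[...,2]
def rect(m,n):
    p=W[m&np.isfinite(z)];r=cv2.minAreaRect(p[:,:2].astype(np.float32));print(n,len(p),'mean',p.mean(0).round(1),'rect',np.round(r[0],1),np.round(r[1],1),round(r[2],2));return p
rect(hue(im,60,90)&(z>22)&(z<30),'tray rim')
k=(hue(im,0,8,150)|hue(im,172,180,150))
rect(k&(z>57),'knob top')
b=rect(hue(im,100,125,150)&(z>22)&(z<33),'bar')
v=np.linalg.svd(b[:,:2]-b[:,:2].mean(0))[2][0] if len(b)<6000 else None;print('bar dir',v, 'angle from +y',np.arctan2(-v[0]*np.sign(v[1]),abs(v[1])))
o=rect(hue(im,8,22,120)&(z>10)&(z<35),'orange')
hsv=cv2.cvtColor(im,cv2.COLOR_BGR2HSV)
g=(hsv[...,1]<40)&(z>22)&(z<34);u=np.indices(z.shape)
for n,x0,x1,y0,y1 in (('gasket',165,255,0,105),('endplate',55,130,120,195)):
    m=g&(u[1]>x0)&(u[1]<x1)&(u[0]>y0)&(u[0]<y1);m&=hsv[...,2]<190
    rect(m,n)
```

```text
tray rim 1083 mean [592.4 -43.2  25.4] rect [585.7 -64.9] [76.2 90.7] 3.15
knob top 189 mean [ 460.  -111.4   62.3] rect [ 459.6 -111.2] [13.  12.2] 38.48
bar 2568 mean [ 476.6 -122.5   27.9] rect [ 469.3 -115.7] [ 20.6 197.4] 55.4
bar dir [-0.83498884  0.55026688] angle from +y 0.9881125061226536
orange 535 mean [ 591.6 -143.2   27. ] rect [ 590.8 -142.5] [69.9 45.7] 4.17
gasket 668 mean [ 607.7 -139.6   27.4] rect [ 593.  -142.3] [80.1 39.6] 3.87
endplate 841 mean [582.9   7.9  27. ] rect [582.7   8.7] [80.1  9.2] 3.66
```

Run:
```python
from h import *
go(459.6,-111.2,210,-0.6)
```

```text
t 4.42 pos [ 462.  -128.2  404.7] yaw -0.599 units [-0.39 -0.42  6.49] turn 0.01
```

play_rows:
  deltas: "-0.39 -0.42 0 0 0.6;0 0 1 0 0.6;0 0 1 0 0.6;0 0 1 0 0.6;0 0 1 0 0.6;0 0 1 0 0.6;0 0 1 0 0.6;0 0 0.49 0 0.6;0 0 0 0 0;0 0 0 0 0;0 0 0 0 0;0 0 0 0 0"

```text
time: 5.92
tool_pos: [459.8, -111.0, 211.0]
tool_rot: [-3.141, -0.002, -0.599]
ft_force: [-2.3, 1.9, 6.9]
opening: 12.2
gripper_force: 58.6
```

Run:
```python
from h import *
o=bot.get_obs();print(o['opening'],o['gripper_force'],o['ft_force'])
R=Ro.from_euler('xyz',o['tool_rot']).as_matrix()
h=np.array([542.8,-165.7]);p=o['tool_pos'];print(p)
d=p[:2]-h;r=np.hypot(*d);a0=np.arctan2(-d[0],d[1]);print(r,a0)
prev=p.copy()
for a in np.linspace(a0,0.05,9)[1:]:
    q=np.array([h[0]-r*np.sin(a),h[1]+r*np.cos(a),210]);print(round(a,2),q.round(1),(R.T@(q-prev)/30).round(3));prev=q
```

```text
12.172409460329638 58.62541615962982 [-2.30133002  1.89997505  6.88201324]
[ 459.82217652 -111.02001275  210.98852436]
99.37414249101671 0.9881403657001471
0.87 [ 466.8 -101.7  210. ] [ 0.016 -0.388  0.033]
0.75 [474.8 -93.2 210. ] [ 0.062 -0.383  0.   ]
0.64 [483.7 -85.8 210. ] [ 0.106 -0.373  0.   ]
0.52 [493.5 -79.4 210. ] [ 0.149 -0.358  0.001]
0.4 [503.9 -74.2 210. ] [ 0.19  -0.339  0.001]
0.28 [514.9 -70.3 210. ] [ 0.228 -0.314  0.001]
0.17 [526.3 -67.7 210. ] [ 0.263 -0.285  0.001]
0.05 [537.8 -66.5 210. ] [ 0.295 -0.252  0.001]
```

play_rows:
  deltas: "0.016 -0.388 0 0 0;0.06 -0.383 0 0 0;0.106 -0.373 0 0 0;0.149 -0.358 0 0 0;0.19 -0.339 0 0 0;0.228 -0.314 0 0 0;0.263 -0.285 0 0 0;0.295 -0.252 0 0 0;0.08 -0.06 0 0 0;0 0 0 0 0;0 0 0 0 0"

```text
time: 7.3
tool_pos: [539.6, -67.1, 210.6]
tool_rot: [3.14, 0.002, -0.601]
ft_force: [-7.2, 0.1, 12.0]
opening: 12.0
gripper_force: 60.8
```

play_rows:
  deltas: "0 0 0 0 0.5;0 0 0 0 0.5;0 0 0 0 0.5;0 0 -1 0 0.5;0 0 -1 0 1;0 0 -1 0 1;0 0 -1 0 1;0 0 -1 0 1;-1 0 -1 0 1;-1 0 0 0 1;-1 0 0 0 1;0 0 0 0 1"

```text
time: 8.8
tool_pos: [464.8, -14.5, 390.2]
tool_rot: [3.141, -0.0, -0.597]
ft_force: [0.9, -0.0, 0.2]
opening: 85.6
gripper_force: 0.0
```

Run:
```python
from h import *
im,W=cloud('wrist');cv2.imwrite('pics/w2.png',im);z=W[...,2]
b=W[hue(im,100,125,150)&(z>22)&(z<33)][:,:2]
v=np.linalg.svd(b-b.mean(0),full_matrices=False)[2][0];print(len(b),'bar angle from +y',np.arctan2(-v[0]*np.sign(v[1]),abs(v[1])))
k=(hue(im,0,8,150)|hue(im,172,180,150))&(z>57);print('knob',W[k].mean(0))
p=W[hue(im,60,90)&(z>22)&(z<30)];print('tray',cv2.minAreaRect(p[:,:2].astype(np.float32)))
hsv=cv2.cvtColor(im,cv2.COLOR_BGR2HSV)
w=(hsv[...,1]<40)&(z>22)&(z<34)&(W[...,0]>612)&(W[...,1]>-200)&(W[...,1]<60);q=W[w]
if len(q)>30: f=np.polyfit(q[:,1],q[:,0],1);print('rail slope',len(q),f)
go(440,240,400,0)
```

```text
3335 bar angle from +y 0.06050806673152868
knob [535.71689249 -65.87897844  62.87161399]
tray ((583.552734375, -64.14522552490234), (71.64114379882812, 84.72623443603516), 3.0433263778686523)
rail slope 1524 [-7.17228794e-02  6.25803155e+02]
t 8.85 pos [465.7 -15.4 390.3] yaw -0.598 units [-5.5  -6.55 -0.33] turn -3.99
```

View pics/w2.png

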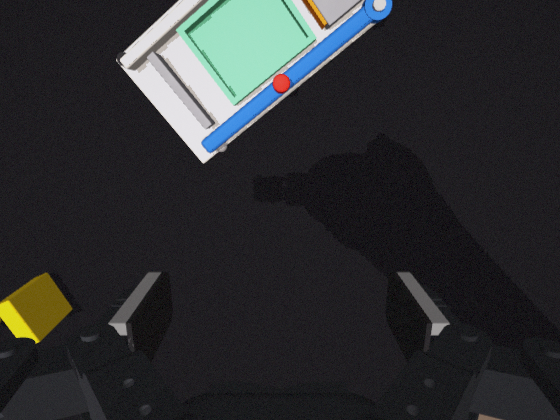

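The bar lies shut along the caster front, from the hinge (378,6) past the knob (282,83) to (210,145). Its angle, 0.0605 rad, matches the caster's yaw. Next is the spacer, whose corner shows at (35,305).

Run:
```python
from h import *
go(480,250,400,0)
```

```text
t 8.85 pos [465.7 -15.4 390.3] yaw -0.598 units [-4.59 -7.58 -0.33] turn -3.99
```

play_rows:
  deltas: "-0.57 -0.95 -0.04 0 1;-0.57 -0.95 -0.04 0 1;-0.57 -0.95 -0.04 0 1;-0.57 -0.95 -0.04 0 1;-0.57 -0.95 -0.04 0 1;-0.57 -0.95 -0.04 0 1;-0.57 -0.95 -0.04 0 1;-0.57 -0.95 -0.04 0 1;0 0 0 -1 1;0 0 0 -1 1;0 0 0 -1 1;0 0 0 -1 1"

```text
time: 10.35
tool_pos: [482.8, 249.5, 399.2]
tool_rot: [-3.141, 0.0, 0.005]
ft_force: [0.4, 0.5, 0.2]
opening: 85.3
gripper_force: 0.0
```

play_rows:
  deltas: "0 0 0 0 1;0 0 0 0 1"

```text
time: 10.6
tool_pos: [482.2, 249.5, 399.4]
tool_rot: [-3.142, 0.0, -0.003]
ft_force: [-0.7, 0.0, 0.4]
opening: 85.4
gripper_force: 0.0
```

Run:
```python
from h import *
im,W=cloud('wrist');cv2.imwrite('pics/w3.png',im);np.save('W3',W);z=W[...,2]
m=(hue(im,20,35,120)&(z>56)&(z<66)).astype(np.uint8)
n,l,s,c=cv2.connectedComponentsWithStats(m)
for i in range(1,n):
    if s[i,4]<60: continue
    p=W[l==i];r=cv2.minAreaRect(p[:,:2].astype(np.float32));print(s[i],'mean',p.mean(0).round(1),np.round(r[0],1),np.round(r[1],1),r[2], 'box',cv2.boxPoints(r).round(1).tolist())
print([(np.round(r['point'],1),r['confidence']) for r in finder.place_of('wrist','spacer')])
go(480,250,400,0)
```

```text
[ 139  104   50   63 1359] mean [529.2 344.4  59.9] [528.8 344.6] [50.  18.1] 26.82371711730957 box [[502.3999938964844, 341.3999938964844], [510.6000061035156, 325.20001220703125], [555.2000122070312, 347.79998779296875], [547.0, 364.0]]
[ 250  141   29   60 1205] mean [498.8 261.   60. ] [498.  261.1] [18.  50.2] 80.58584594726562 box [[471.79998779296875, 256.29998779296875], [521.2999877929688, 248.10000610351562], [524.2000122070312, 265.8999938964844], [474.70001220703125, 274.1000061035156]]
[(array([529.4, 347.8,  -2.1]), 0.82), (array([496.2, 266. ,  -4.6]), 0.81), (array([453.2, 407.4,   3.9]), 0.34)]
t 10.7 pos [481.9 249.6 399.5] yaw -0.002 units [-0.06 -0.01 -0.02] turn -0.01
```

View pics/w3.png

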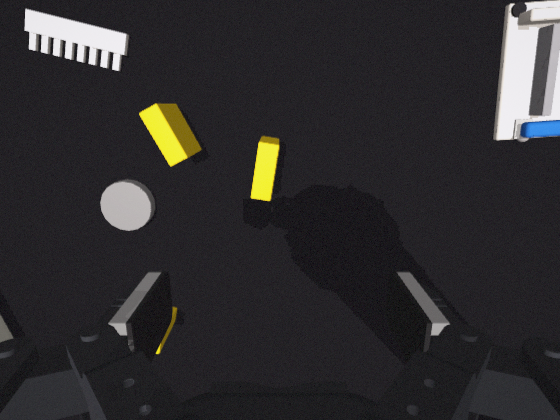

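This shows two yellow blocks: ours at (265,168), rightmost and nearest the caster, and a look-alike at (170,135). Another look-alike is at (170,330). I'm gripping the one at (498,261) with yaw -0.164.

Run:
```python
from h import *
go(498,261.1,210,-0.164)
```

```text
t 10.7 pos [481.9 249.6 399.5] yaw -0.002 units [ 0.54 -0.38  6.32] turn 1.08
```

play_rows:
  deltas: "0.54 -0.38 0 0 0.6;0 0 0 1 0.6;0 0 1 0.08 0.6;0 0 1 0 0.6;0 0 1 0 0.6;0 0 1 0 0.6;0 0 1 0 0.6;0 0 0.9 0 0.6;0 0 0.4 0 0.6;0 0 0 0 0.6;0 0 0 0 0;0 0 0 0 0"

```text
time: 12.2
tool_pos: [498.3, 261.5, 211.8]
tool_rot: [-3.14, -0.002, -0.161]
ft_force: [-2.1, -0.6, 6.4]
opening: 16.6
gripper_force: 58.7
```

play_rows:
  deltas: "0 0 0 0 0;0 0 0 0 0"

```text
time: 12.45
tool_pos: [498.3, 261.5, 211.8]
tool_rot: [-3.14, -0.002, -0.161]
ft_force: [0.1, -1.4, 6.6]
opening: 17.1
gripper_force: 59.6
```

Run:
```python
from h import *
import math
o=bot.get_obs();print(o['opening'],o['gripper_force'])
y=0.06;c=np.array([586.9,-66.9])
p=c+[-math.sin(y)*60,math.cos(y)*60];print(p)
go(*p,330,y)
```

```text
17.104687482599644 59.615716338157654
[583.30215961  -7.0079676 ]
t 12.45 pos [498.3 261.5 211.8] yaw -0.161 units [ 4.24  8.37 -3.94] turn -1.48
```

play_rows:
  deltas: "0 0 -1 0 0;0 0 -1 0 0;0 0 -1 0 0;0.25 0.96 -0.94 0 0;0.25 0.96 0 0 0;0.25 0.96 0 0 0;0.25 0.96 0 0 0;0.25 0.96 0 0 0;0.25 0.96 0 0 0;0.25 0.96 0 0 0;0.25 0.96 0 0 0;0.25 0.96 0 0 0"

```text
time: 13.95
tool_pos: [522.7, -6.5, 329.0]
tool_rot: [3.141, -0.0, -0.161]
ft_force: [0.0, 0.4, -1.5]
opening: 16.6
gripper_force: 58.8
```

play_rows:
  deltas: "0 0 0 -1 0;0 0 0 -0.48 0;0 0 0 0 0;0 0 0 0 0;0 0 0 0 0"

```text
time: 14.58
tool_pos: [522.8, -5.4, 328.8]
tool_rot: [3.141, -0.0, 0.06]
ft_force: [0.3, -0.0, -0.9]
opening: 16.9
gripper_force: 58.8
```

Run:
```python
from h import *
go(583,-7.5,330,0.06)
o=bot.get_obs();print(o['opening'],o['gripper_force'])
im,W=cloud('wrist');cv2.imwrite('pics/w4.png',im);np.save('W4',W);z=W[...,2]
def rect(m,n):
    p=W[m&np.isfinite(z)];r=cv2.minAreaRect(p[:,:2].astype(np.float32));print(n,len(p),'mean',p.mean(0).round(1),'rect',np.round(r[0],1),np.round(r[1],1),round(r[2],2));return p
rect(hue(im,60,90)&(z>23)&(z<30),'tray rim')
hsv=cv2.cvtColor(im,cv2.COLOR_BGR2HSV);g=(hsv[...,1]<40)&(z>24)&(z<33)&(hsv[...,2]<190)&(W[...,0]>535)
e=rect(g&(np.abs(W[...,1]-9)<14)&(W[...,0]<625),'endplate')
y=rect(hue(im,20,35,120)&(z>60),'yellow')
print(y.min(0),y.max(0))
```

```text
t 14.57 pos [522.8  -5.4 328.8] yaw 0.06 units [ 2.    0.19 -0.04] turn 0.0
16.895975758449055 58.831005692481995
tray rim 2143 mean [581.9 -80.   25.9] rect [586.3 -65.1] [75.  90.7] 3.34
endplate 1305 mean [585.2   9.2  27.9] rect [583.3   6.1] [80.5 27.4] 4.5
yellow 7230 mean [529.5  -5.8 171.2] rect [522.4  -6.1] [51.  18.7] 4.1
[496.83383068 -16.46493894 118.03099881] [548.16273158   4.30731872 186.63330787]
```

View pics/w4.png

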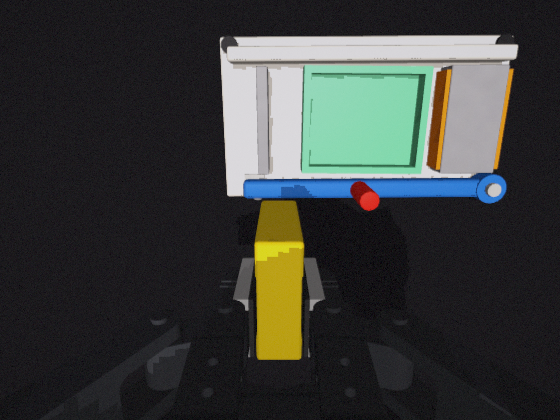

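The spacer hangs straight between the fingers at (280,280), and the bar is still shut. The wide gap lies between the thin stop (263,120) and the tray wall (306,120).

Run:
```python
from h import *
im=cv2.imread('pics/w4.png');W=np.load('W4.npy');z=W[...,2];a=0.06
s=-np.sin(a)*W[...,0]+np.cos(a)*W[...,1];r=np.cos(a)*W[...,0]+np.sin(a)*W[...,1]
hsv=cv2.cvtColor(im,cv2.COLOR_BGR2HSV);u=np.indices(z.shape)
m=(u[1]>250)&(u[1]<280)&(u[0]>70)&(u[0]<172)&(z>26)&(hsv[...,2]<190)
q=lambda x:np.percentile(x,[2,50,98]).round(1)
print('endplate s',q(s[m]),'r',q(r[m]),'z',q(z[m]))
t=hue(im,60,90)&(z>24)&(z<30);print('tray s',q(s[t]),'r',q(r[t]))
for lo,hi in((552,570),(600,618)):
    k=t&(r>lo)&(r<hi);print('tray edge s max at r',lo,np.percentile(s[k],99).round(1))
    k=m&(r>lo)&(r<hi);print('plate s',q(s[k]))
yl=hue(im,20,35,120)&(z>100)&(z<135);print('spacer s',q(s[yl]),'r',q(r[yl]),np.nanmin(z[hue(im,20,35,120)]))
o=bot.get_obs()['tool_pos'];print('tcp s,r',-np.sin(a)*o[0]+np.cos(a)*o[1],np.cos(a)*o[0]+np.sin(a)*o[1])
```

```text
endplate s [-29.7 -25.7 -21.8] r [546.4 582.  614.1] z [26.6 28.  29.6]
tray s [-144.4 -126.8  -55.1] r [544.1 567.3 618. ]
tray edge s max at r 552 -54.8
plate s [-29.7 -26.1 -22.3]
tray edge s max at r 600 -55.2
plate s [-29.4 -25.3 -21.6]
spacer s [-45.7 -37.7 -28.9] r [545.2 545.9 546.2] -1.5489016169285037
tcp s,r -36.72491360453734 521.5533002977849
```

play_rows:
  deltas: "0.67 0.06 0 0 0;0.67 0.06 0 0 0;0.67 0.05 0 0 0;0 0 1 0 0;0 0 1 0 0;0 0 0.7 0 0;0 0 0 0 0;0 0 0 0 0"

```text
time: 15.62
tool_pos: [583.8, -6.8, 248.6]
tool_rot: [3.142, -0.001, 0.061]
ft_force: [0.8, -0.3, -1.0]
opening: 16.9
gripper_force: 58.8
```

Run:
```python
from h import *
a=.06;r,s=581.9,-41.7
go(np.cos(a)*r-np.sin(a)*s,np.sin(a)*r+np.cos(a)*s,219.5,a)
im,W=cloud('wrist');cv2.imwrite('pics/w5.png',im)
```

```text
t 15.62 pos [583.8  -6.8 248.6] yaw 0.061 units [-0.01 -0.    0.97] turn 0.01
```

View pics/w5.png

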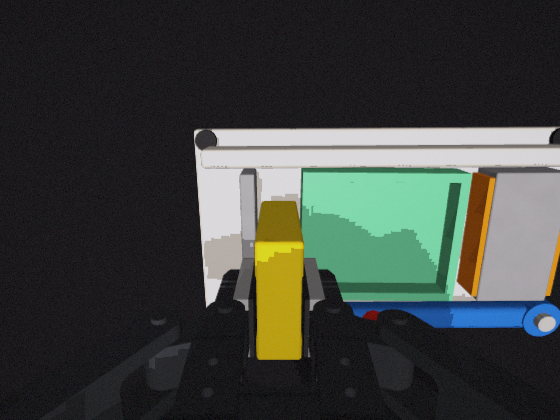

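The spacer's lower end (258–300, 203) sits centred between the thin stop edge (258) and the tray edge (301), so I can insert it.

play_rows:
  deltas: "0 0 0.3 0 0;0 0 0.3 0 0;0 0 0.2 0 0;0 0 0.1 0 0;0 0 0 0 0;0 0 0 0 0"

```text
time: 16.42
tool_pos: [583.5, -6.9, 220.9]
tool_rot: [3.142, -0.0, 0.061]
ft_force: [-0.2, -0.1, -0.6]
opening: 16.6
gripper_force: 58.9
```

play_rows:
  deltas: "0 0 0.05 0 0;0 0 0 0 0;0 0 0 0 0"

```text
time: 16.8
tool_pos: [583.5, -6.9, 219.9]
tool_rot: [3.141, -0.001, 0.061]
ft_force: [-1.6, -0.5, 6.0]
opening: 17.1
gripper_force: 59.6
```

play_rows:
  deltas: "0 0.1 -0.01 0 0;0 0.1 0 0 0;0 0.1 0 0 0;0 0.1 0 0 0;0 0 0 0 0;0 0 0 0 0"

```text
time: 17.55
tool_pos: [584.4, -19.1, 219.8]
tool_rot: [3.142, -0.001, 0.061]
ft_force: [-0.5, 3.3, 5.0]
opening: 16.5
gripper_force: 59.7
```

play_rows:
  deltas: "0 0.05 0 0 0;0 0.05 0 0 0;0 0 0 0 0;0 0 0 0 0"

```text
time: 18.05
tool_pos: [584.4, -20.5, 219.9]
tool_rot: [-3.14, -0.001, 0.062]
ft_force: [-0.6, 7.2, 5.9]
opening: 16.9
gripper_force: 59.9
```

play_rows:
  deltas: "0 0.07 0 0 0;0 0.07 0 0 0;0 0 0 0 0;0 0 0 0 0;0 0 0 0 0"

```text
time: 18.68
tool_pos: [584.4, -21.6, 219.9]
tool_rot: [-3.136, -0.001, 0.064]
ft_force: [-1.8, 15.0, 7.1]
opening: 16.5
gripper_force: 60.4
```

Run:
```python
from h import *
im,W=cloud('wrist');cv2.imwrite('pics/w6.png',im);z=W[...,2];a=.06
s=-np.sin(a)*W[...,0]+np.cos(a)*W[...,1]
t=hue(im,60,90)&(z>22)&(z<30);g=hue(im,8,20,150)&(z>22)&(z<32)
print('tray s',np.percentile(s[t],[1,99]),'orange s',np.percentile(s[g],[2,50,98]))
b=W[hue(im,100,125,150)&(z>22)&(z<33)][:,:2]
v=np.linalg.svd(b-b.mean(0),full_matrices=False)[2][0];print('bar',np.arctan2(-v[0]*np.sign(v[1]),abs(v[1])))
o=bot.get_obs();print(o['tool_pos'],o['ft_force'])
```

```text
tray s [-154.45107551  -65.05875009] orange s [-158.00824888 -156.00570389 -154.28508175]
bar 0.0808317175488853
[584.36555324 -21.54012876 219.92395618] [-3.26167644 14.8104326   6.49631831]
```

View pics/w6.png

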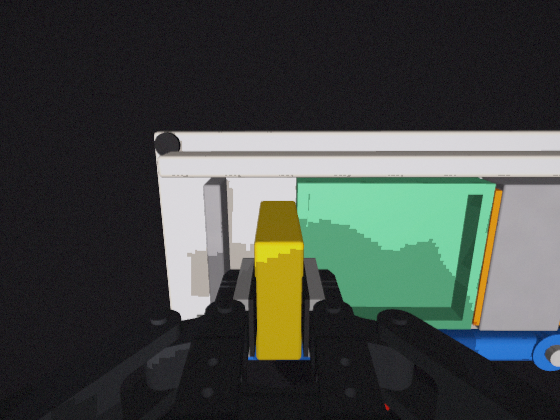

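The tray's right edge (485,250) now meets the orange gasket with no gap, and the spacer is pressed against the tray's other end. I'll check the bar in the overhead views, then hand in.

Run:
```python
from h import *
for c in('top','scene'):
    im,W=cloud(c);z=W[...,2]
    m=hue(im,100,125,120)&(z>15)&(z<34)&(W[...,0]>480)&(W[...,0]<580)&(W[...,1]>-180)&(W[...,1]<50)
    b=W[m][:,:2];v=np.linalg.svd(b-b.mean(0),full_matrices=False)[2][0];print(c,len(b),np.arctan2(-v[0]*np.sign(v[1]),abs(v[1])),b.min(0),b.max(0))
    print([(np.round(r['point'],1),round(r['confidence'],2)) for r in finder.place_of(c,'keeper_knob')[:1]])
o=bot.get_obs();print(o['time'],o['tool_pos'],o['ft_force'],o['gripper_force'])
```

```text
top 83 0.03161990443693302 [522.86131003 -34.7326662 ] [533.67773621  19.82085086]
[]
scene 306 0.06166953600226808 [ 526.68959009 -176.70982286] [554.54625806 -13.13852017]
[(array([535.8, -61.3,  59.8]), 0.81)]
18.925 [584.36040594 -21.52692182 219.9333073 ] [-0.97968348 15.25074816  7.35271242] 60.388893485069275
```

The bar is shut and the push is steady at 15 N, so I'm handing in.

Run:
```python
from bench import bot
print(bot.job_done())
```

```text
the job is handed in; nothing more can be done
None
```

I handed the job in at about 19 s without a verdict back: the bar is shut, and the gripped spacer stands on the caster floor, holding the tray flush on the gasket with about 15 N measured at the wrist.

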